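# Eject the recording module from a flex tester and rack it

## Task

The test run is over: press the green eject key on the tester's sloping panel fully home so that the orange recording module is pushed out of its slot, then let the key spring back, draw the module out and stand it upright in the free compartment of the grey rack, the one with the green floor. Set it down rather than dropping it, and leave the blue modules, the steel weight and the white plug where they are.

Things in the scene. Friction and masses are not known exactly. Their poses are not given: they have to be found in the camera images.
- console: White console, fixed, 196 deep x 260 wide x 235 mm high. Origin: on the bench straight below the middle of the module slot; x to its rear, z up. In front a black panel rises rearwards at 30 degrees (55 mm high at x = -78, 116 at x = +28 mm). From x = +28 to +118 stands the display head, full width, 235 mm high: a vertical gripper's body would hit it, so work square to the panel.
- bay: The black sloping panel. Origin: on its surface, middle of the module slot, 100 mm above the bench. x up the slope, y left along the panel, z square out of it (30 degrees from vertical). Slot opening 48 (x) x 19 mm (y). The panel reaches from x = -90 to +34, y = -130 to +130 mm. Rocker switches and a dial at x below -40 mm stand under 11 mm proud.
- key (a joint): Travel of the green eject key into the panel (along bay -z), in m: 0 = out, 0.018 = fully home. Spring return; takes about 5 N at first, up to 15 N near home. It drives a pusher under the module by 1.5 times its travel (27 mm in all); the pusher goes back with the key, while a leaf spring in the slot holds the module where it was pushed to.
- key_top (a point): Middle of the green eject key's outer face; axes as the bay. The face is 22 mm (x) x 24 mm (y) and stands 22 mm out of the panel when released, 4 mm when fully home; its middle is at bay x = 0, y = -72 mm, on a yellow field.
- module: The orange recording module (loose, about 60 g), a plain block 44 (x) x 16 (y) x 62 mm (z). Origin: middle of its inner (lower) end face; z along its length towards its outer end. At the start it is fully in the slot, outer end 1 mm below the panel, axes parallel to the bay's. Grip it by its two 44 mm wide faces, 16 mm apart along y.
- module_top (a point): Middle of the orange module's outer end, 62 mm from its origin along z. About 26 mm out of the panel when ejected.
- rack: Grey steel rack, fixed, 190 (x) x 36 (y) x 40 mm high, walls and dividers 5 mm thick, floor 5 mm. Origin: centre of the underside, z up. Three compartments in a row along x, centres at x = -62, 0, +62 mm, each inside 56 x 26 mm. Two hold blue modules.
- pad: Thin bright green plate, 52 (x) x 23 (y) x 2 mm, on the floor of the free compartment and central in it, fixed. Origin: centre of its underside, 5 mm above the bench; its top is 7 mm above the bench. Axes parallel to the rack's.
- blue_a: A blue module like the orange one, 44 x 16 x 62 mm, standing loose in one rack compartment. Origin: middle of its underside.
- blue_b: A second blue module, same size, standing loose in another rack compartment. Origin: middle of its underside.
- weight: Steel test weight, 60 mm disc 22 mm thick with a stem to 58 mm height, loose on the bench. Origin: centre of the underside.
- plug: White plug top, 40 x 40 x 30 mm with three 16 mm pins pointing up, loose on the bench. Origin: centre of the underside.

How it is judged:
By the outcome, as a careful person would: the job done as asked, in the order asked, and still so for the second after the job is handed in, with the robot touching nothing.
It also fails if it takes over 50 s, if anything falls off the work surface, if the arm or the gripper's body presses on something with over 40 N, if the wrist force passes 120 N, or if a joint passes its speed limit or range.

## Robot

A 7-joint arm with a two-finger parallel gripper is mounted at the origin on the work surface. World frame = base frame: x ahead of the robot, y to its left, z up, the work surface at z = 0. Lengths are in mm, angles in degrees, forces in N, time in s.
With the tool pointing down it reaches from about 400 to 850 mm from the base axis. Payload 10.4 kg.
Tool frame: the origin (TCP) lies between the finger pads; the fingertips stand 22 mm ahead of it and the grasp point (between the pads) lies 3 mm ahead of it; z points along the fingers, y is the line along which they close (so a half turn about z gives the same grasp; the last joint's range is limited). The gripper opens to 87 mm and grips with 3 to 60 N. Pads are 19 mm wide; open, the fingers measure 117 mm over their backs; the gripper's body (75 mm by 190 mm) begins 51 mm behind the grasp point.
Start: joints at [68.033, 19.034, -3.707, 83.658, 1.238, 77.344, -5.071], TCP at [220.663, -584.775, 205.076] pointing down, gripper open.
Joint ranges: [-148.97, 148.97], [-28.65, 121.19], [-84.17, 76.75], [9.2, 138.47], [-72.65, 252.65], [3.7, 117.97], [-149.18, 149.18]. Speed limits (degrees/s): [127.2, 127.2, 159.86, 159.86, 180, 180, 180].

## Interface

Orientations are given as a 3x3 rotation matrix whose columns are the frame's x, y, z axes.
In Python, from cell import read_state, imaging, workorder gives the robot as it stands.
- The arm moves only by the tool step_arm, never from a script. Its argument "rows" is a list of rows, each a list of 3 entries, a list of its own where there are three numbers: the shift along the tool's x, y, z each as a share of 0.075 m, from -1 to 1, then the turn, a rotation vector about the tool's x, y, z each as a share of 180 degrees, from -1 to 1, then the closure, from 0 (fully open) to 1 (shut). A call has 1 to 12 rows; each row shifts and turns the commanded pose from where the row before left it, along the tool's axes as they then stand; what a row does not reach is not made up. A row lasts 1/12 s, in which the tool goes at most 41.7 mm and 7.16 degrees, less where a joint would pass 70% of its speed; a pose out of reach is approached as far as the arm can. A call with a number of a shift or a turn outside -1 to 1 is refused whole. A call with a gripper value outside its range is refused whole. The fingers move at their own pace and stop on an object; "newtons" is the grip in N (left out, the last holds). Time passes only in rows, so rows that do not move let the fingers close. It gives the time, the measured TCP pose, the force, the opening and the grip force at its end, in the units of the state.
- read_state(): the state, without advancing time (a new reading comes with each control period).
- imaging.get_image(name): name is "scene" or "side" or "wrist"; returns (picture, depth): 420x560x3 uint8, red, green, blue; 420x560 float32, mm along the optical axis (not along the pixel's ray), 0 where there is no reading.
- imaging.camera_params(name): a dict with "vfov" (degrees; the focal length in pixels is half the picture's height over the tangent of half this angle, whatever the lens; pixels are square), "cx", "cy" (the principal point, pixels), "dist" ([k1, k2, p1, p2, k3] as OpenCV has them; the pictures are not rectified), "view" (4x4, takes a point from world to camera coordinates). Camera axes: x right, y up, looking along -z (the intrinsics and any distortion apply to the point x, -y, -z); pixel columns grow to the right and rows downward; lengths in mm; the calibration is good to about 2 mm. A picture is of the moment at which its call begins: read the wrist's pose just before it. camera_params takes no time and is no camera call; for the wrist camera it gives the pose at the moment of the call.
- workorder.sign_off(): hands the job in; it is judged then, once.
The state is a dict: "time_s": time; "joints": joint angles; "joint_velocities": joint speeds; "joint_efforts": joint torques, N m; "position": TCP position; "tcp_rot": TCP orientation; "force": force on the tool from outside, world axes, zero at the start; "ft_torque": the same for the moment, N m; "grip_width": opening from 0.0 (shut) to 1.0 (fully open); "grip_force": force on a finger pad.
Only numpy, scipy, OpenCV 4.12 (cv2) and the standard library are available. Lean on these libraries where they do the work, as an engineer would, in place of code of your own. Each camera call takes 0.05 s, during which the arm holds its last target. There are 200 camera calls.

## Working session

There is one attempt and no reset: what is moved stays moved. The work goes in short steps, Python scripts to look and compute and a tool call to move; the robot and the scene stay as the last step left them, time stands still between calls to the robot, and variables do not carry over. Pictures are saved under pics/ and viewed, at most 10 in all, crops included, and the job is handed in when it is done.

Besides the shell and the picture viewer there is one more tool, called after "Emit:" as name([rows], argument=value, ...), one row to a line, values as JSON. step_arm: Moves the arm, as the interface text tells. Its arguments: {"type":"object","properties":{"rows":{"type":"array","items":{"type":"array"}},"newtons":{"type":"number"}},"required":["rows"]}

```bash
mkdir -p pics; ls; cat > h.py <<'E'
import numpy as np, cv2
from cell import read_state, imaging, workorder
def shot(name,tag):
    p=imaging.camera_params(name); im,d=imaging.get_image(name)
    cv2.imwrite(f'pics/{tag}.png',im[:,:,::-1]); np.savez(f'pics/{tag}.npz',im=im,d=d,view=p['view'],k=[p['vfov'],p['cx'],p['cy']],dist=p['dist'])
    return im,d,p
def load(tag): return np.load(f'pics/{tag}.npz')
def world(z,uv,depth=None):
    vf,cx,cy=z['k'];f=210/np.tan(np.radians(vf)/2);K=np.array([[f,0,cx],[0,f,cy],[0,0,1]])
    uv=np.array(uv,float).reshape(-1,2)
    n=cv2.undistortPoints(uv[:,None],K,np.array(z['dist'],float))[:,0]
    if depth is None: depth=z['d'][uv[:,1].round().astype(int),uv[:,0].round().astype(int)]
    depth=np.asarray(depth,float)
    c=np.c_[n[:,0]*depth,-n[:,1]*depth,-depth,np.ones(len(uv))]
    return (c@np.linalg.inv(z['view']).T)[:,:3]
E
python3 - <<'E'
from h import *
for n in('scene','side'): im,d,p=shot(n,n+'0'); print(n,p)
s=read_state();print(s)
E
```

```text
pics
scene {'vfov': 51.59812176625991, 'cx': 279.63003833382817, 'cy': 205.77225975631413, 'dist': array([-0.08281083,  0.        ,  0.        ,  0.        ,  0.        ]), 'view': array([[ 8.96072225e-01,  4.43366036e-01, -2.19345987e-02,
        -4.90378481e+02],
       [-2.73190452e-01,  5.89734800e-01,  7.59986738e-01,
         6.74806305e+01],
       [ 3.49887903e-01, -6.75010684e-01,  6.49568342e-01,
        -1.01821957e+03],
       [ 0.00000000e+00,  0.00000000e+00,  0.00000000e+00,
         1.00000000e+00]])}
side {'vfov': 55.6816947120303, 'cx': 277.77281590393267, 'cy': 209.50457052688907, 'dist': array([-0.08461147,  0.        ,  0.        ,  0.        ,  0.        ]), 'view': array([[ 9.10723962e-01, -4.12865622e-01,  1.11284929e-02,
        -5.10136318e+02],
       [ 3.06989747e-01,  6.94709998e-01,  6.50488519e-01,
        -2.20840414e+02],
       [-2.76295422e-01, -5.88999148e-01,  7.59434555e-01,
        -7.08361891e+02],
       [ 0.00000000e+00,  0.00000000e+00,  0.00000000e+00,
         1.00000000e+00]])}
{'time_s': 0.1, 'joints': array([68.03301246, 19.06759798, -3.7062284 , 83.70084014,  1.23626622,
       77.34055231, -5.07031267]), 'joint_velocities': array([ 0.09514315, -0.1758828 , -0.01284747, -0.18196106, -0.03654721,
        0.07214484,  0.01237201]), 'joint_efforts': array([ 5.36069365e-04, -6.24549866e+01,  2.40869861e-02, -3.90718281e+01,
       -6.14490663e-02,  3.66102043e-02,  8.71212342e-05]), 'position': array([ 220.51091101, -584.4344778 ,  204.3446275 ]), 'tcp_rot': array([[ 9.35613508e-01,  3.53025710e-01, -4.58881938e-04],
       [ 3.53026007e-01, -9.35612842e-01,  1.11758641e-03],
       [-3.47990986e-05, -1.20762620e-03, -9.99999270e-01]]), 'force': array([-0.05064272,  0.59556937,  0.18010086]), 'ft_torque': array([ 0.014208  , -0.03913604, -0.00890381]), 'grip_force': 0.0, 'grip_width': 1.000466884643417}
```

View pics/scene0.png

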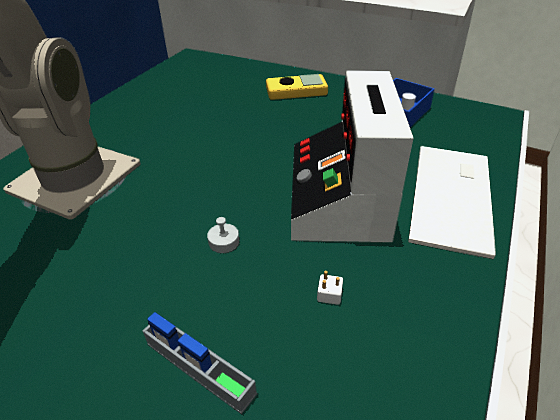

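View pics/side0.png

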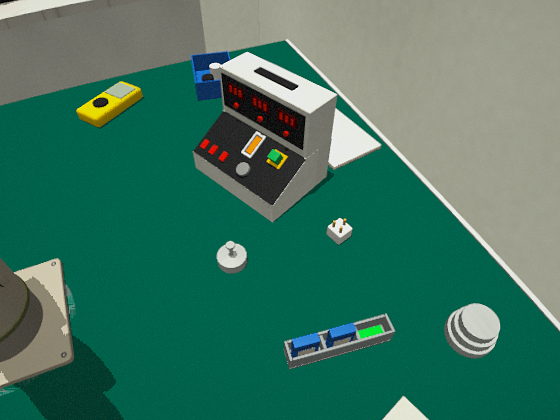

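The scene view shows the console at about (345,160) with the key at (332,178). The rack is at (200,365), and its free green compartment is at (232,384). In the side view the module is at (254,144), the key at (276,157) and the green pad at (371,332).

```bash
python3 - <<'E'
from h import *
a=load('side0')['im'][:,:,::-1]; b=load('scene0')['im'][:,:,::-1]
r=lambda i,x,y,w,h,s: cv2.resize(i[y:y+h,x:x+w],None,fx=s,fy=s,interpolation=cv2.INTER_CUBIC)
m=np.vstack([np.hstack([r(a,225,120,80,60,5),r(b,280,125,80,60,5)]),np.hstack([r(a,280,305,120,60,400/120),r(b,140,308,120,105,400/120)[:200]])])
cv2.imwrite('pics/m0.png',m)
z=load('side0')
for n,p in dict(key=(273,154),mod=(254,144),padc=(371,332),wt=(230,260),ring=(475,325),headtop=(275,78)).items(): print(n,world(z,p).round(1))
# panel plane from black pixels
im=z['im'].astype(int);d=z['d']
def frame(tag):
    z=load(tag);v,u=np.mgrid[0:420,0:560];uv=np.c_[u.ravel(),v.ravel()];return z,uv,world(z,uv).reshape(420,560,3)
z,uv,W=frame('side0')
pts=[W[v,u] for v,u in [(150,235),(170,262),(160,215),(190,270),(185,290),(145,225),(140,240)]]
print(np.round(pts,1))
for tag in('side0','scene0'):
    z,uv,W=frame(tag);i=z['im'].astype(int);R,G,B=i[...,0],i[...,1],i[...,2]
    g=(G>1.8*R)&(G>1.8*B)&(G>130);o=(R>180)&(G>60)&(G<170)&(B<100)&(R-G>60)
    y=(R>150)&(G>130)&(B<80);bl=(B>1.8*R)&(B>100)
    for n,m in dict(green=g,orange=o,yellow=y,blue=bl).items():
        nn,l,st,c=cv2.connectedComponentsWithStats(m.astype(np.uint8))
        for k in range(1,nn):
            if st[k,4]>15: print(tag,n,st[k],np.median(W[l==k],0).round(1))
E
```

```text
key [[598.1 111.6 120.4]]
mod [[581.8 181.  100.1]]
padc [[ 617.  -280.8    9.2]]
wt [[437.1 -41.1  23. ]]
ring [[ 764.5 -362.5   62.9]]
headtop [[643.9 205.4 239.8]]
[[540.6 196.9  84. ]
 [572.4 113.   81.9]
 [493.4 207.4  61.8]
 [569.8  63.5  67.1]
 [612.7  54.2  73.4]
 [525.9 224.4  82.7]
 [558.4 209.3  98.1]]
side0 green [267 149  13  12  91] [597.8 108.9 120.7]
side0 green [358 324  25  15 197] [ 615.8 -278.7    8.7]
side0 orange [246 136  15  18 111] [579.5 179.8 100.2]
side0 yellow [ 76  81  65  39 702] [279.7 591.4  35.2]
side0 yellow [246 136  15  17  99] [579.5 180.4 100.1]
side0 yellow [275 149  13  20  63] [617.3 103.6 106.5]
side0 blue [191  51  40  33 277] [588.1 680.9   8.8]
side0 blue [ 68 295   7   9  46] [124.   10.4   1.2]
side0 blue [329 322  27  16 266] [ 552.  -273.6   67.9]
side0 blue [292 332  28  17 281] [ 489.3 -264.3   67.7]
side0 blue [  3 390  11   5  23] [  -1.7 -127.9    1.4]
scene0 green [323 168  11  12  79] [595.6 108.2 119.8]
scene0 green [216 373  29  24 312] [ 606.2 -278.     7.6]
scene0 orange [322 155  20  11  73] [576.7 181.6 100.8]
scene0 yellow [266  79  11  13  30] [241.1 548.   33. ]
scene0 yellow [323 154  19  11  34] [579.6 182.9 102.2]
scene0 yellow [325 173  17  18  65] [613.1 106.9 106.9]
scene0 blue [393  78  17   4  20] [578.6 708.   59.6]
scene0 blue [404  82  31  30 105] [665.6 651.   59.5]
scene0 blue [147 312  29  22 285] [ 485.4 -264.2   67.1]
scene0 blue [178 333  30  24 334] [ 547.7 -273.6   67.1]
```

View pics/m0.png

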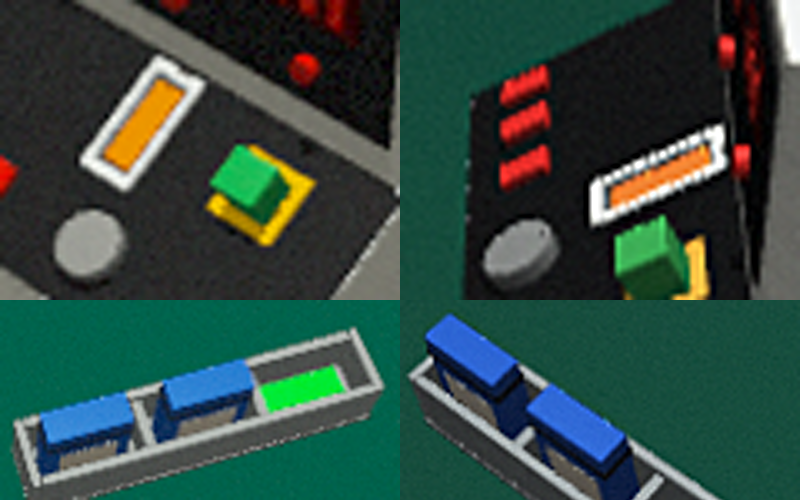

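```bash
cat >> h.py <<'E'
def frame(tag):
    z=load(tag);v,u=np.mgrid[0:420,0:560];uv=np.c_[u.ravel(),v.ravel()];return z,uv,world(z,uv).reshape(420,560,3)
def bayR(psi):
    c,s=np.cos(psi),np.sin(psi);C=np.array([[c,-s,0],[s,c,0],[0,0,1]])
    t=np.radians(30);return C@np.array([[np.cos(t),0,-np.sin(t)],[0,1,0],[np.sin(t),0,np.cos(t)]])
def rowsto(s,P,R):
    """shift in tool axes (share) and rotvec(share) from the state s to pose P,R"""
    T=s['tcp_rot'];return (T.T@(P-s['position'])/75).round(3), (cv2.Rodrigues(T.T@R)[0].ravel()/np.pi).round(4)
E
python3 - <<'E'
from h import *
from scipy.optimize import least_squares
for tag in('side0','scene0'):
    z,uv,W=frame(tag);i=z['im'].astype(int).sum(2)
    m=(i<150)&(W[...,2]>58)&(W[...,2]<112)&(np.linalg.norm(W[...,:2]-[570,170],axis=2)<150)
    P=W[m]
    f=lambda q:(P-[580,181,100])@bayR(q[0])[:,2]-q[1]
    r=least_squares(f,[.45,0],loss='soft_l1',f_scale=1);print(tag,m.sum(),np.degrees(r.x[0]),r.x[1])
    # free plane
    q=P[abs(f(r.x))<4];u,s,v=np.linalg.svd(q-q.mean(0));n=v[2]*np.sign(v[2][2]);print('n',n,np.degrees(np.arctan2(-n[1],-n[0])),np.degrees(np.arccos(n[2])))
    # head top edges
    t=(abs(W[...,2]-237)<6)&(np.linalg.norm(W[...,:2]-[640,210],axis=2)<180)
    rect=cv2.minAreaRect(W[t][:,:2].astype(np.float32));print('top',rect)
    R=bayR(r.x[0]);
    # white frame/orange/yellow in bay coords
    I=z['im'].astype(int);b=(W-[580,181,100])@R
    o=(I[...,0]>180)&(I[...,1]>60)&(I[...,1]<170)&(I[...,2]<100)&(abs(b).max(2)<40)
    print('orange',b[o].min(0),b[o].max(0),np.median(b[o],0))
    w=(I.min(2)>150)&(abs(b[...,:2]).max(2)<40)&(abs(b[...,2])<6)
    print('white',w.sum(),b[w].min(0),b[w].max(0))
    y=(I[...,0]>120)&(I[...,1]>100)&(I[...,2]<80)&(abs(b-[0,-72,0]).max(2)<40);print('yel',b[y].min(0),b[y].max(0))
    y=(I[...,1]>1.5*I[...,0])&(I[...,1]>100)&(abs(b-[0,-72,20]).max(2)<30)&(b[...,2]>18);print('keytop',y.sum(),b[y].min(0),b[y].max(0))
E
```

```text
side0 3626 23.422113074924788 1.6991992781805196
n [-0.45563307 -0.19778939  0.86791582] 23.465566786644658 29.782660056496997
top ((645.345458984375, 207.91229248046875), (93.13195037841797, 260.166015625), 23.80594253540039)
orange [-22.2349049   -9.65276218  -1.64269593] [20.7962302   6.84000111  3.60023728] [-0.52151111 -0.88888112  0.99891374]
white 151 [-30.81016273 -16.40327467  -1.4670255 ] [30.12725235 15.75944246  5.56782071]
yel [-17.37886008 -91.09937519  -1.1408095 ] [ 17.68661587 -53.29844999  24.00656984]
keytop 99 [-11.29640798 -84.40839222  19.60736215] [  9.90297153 -59.48151022  26.76332072]
scene0 2871 23.54356324365253 2.7370445309793245
n [-0.45342311 -0.1976911   0.86909476] 23.55705571436039 29.646384920940616
top ((644.2791748046875, 207.06771850585938), (90.4901351928711, 260.20220947265625), 23.929494857788086)
orange [-23.97910919  -7.31204129   0.16808236] [18.909468    8.51182627  4.13917251] [-2.1819878   1.14942517  1.71252557]
white 116 [-32.98702808 -16.13627719   1.09357003] [27.27695442 17.34916048  5.20232865]
yel [-19.85531194 -91.11081442   1.71069373] [ 14.01127827 -53.53529423   5.88369464]
keytop 91 [-13.08939843 -83.2498238   18.0300869 ] [  8.47292272 -59.71579743  26.843161  ]
```

```bash
python3 - <<'E'
from h import *
psi=np.radians(23.6);B=bayR(psi);O=np.array([578.5,179.8,100]);R=B*[1,-1,-1]
s=read_state();P=O+B@[0,-36,130]
a,r=rowsto(s,P,R);print(a,r,'per 19:',(a/19).round(3)*1, 'per 5',(r/5).round(4), P)
print(imaging.camera_params('wrist')); print(s['tcp_rot'].T@(np.linalg.inv(imaging.camera_params('wrist')['view'])[:3,3]-s['position']))
E
```

```text
[ 7.222 -7.325 -0.101] [ 0.0039  0.1666 -0.016 ] per 19: [ 0.38  -0.386 -0.005] per 5 [ 0.0008  0.0333 -0.0032] [533.34898775 120.78825462 212.58330249]
{'vfov': 59.51898007798376, 'cx': 281.72826018345177, 'cy': 206.51272674546382, 'dist': array([-0.04406448,  0.        ,  0.        ,  0.        ,  0.        ]), 'view': array([[ 3.52440929e-01, -9.35833934e-01, -4.89710367e-04,
        -6.24195721e+02],
       [ 8.93483336e-01,  3.36646974e-01, -2.97247949e-01,
         3.48032129e+01],
       [ 2.78339577e-01,  1.04324795e-01,  9.54800198e-01,
        -3.90725030e+02],
       [ 0.00000000e+00,  0.00000000e+00,  0.00000000e+00,
         1.00000000e+00]])}
[  82.52307592   -0.43163466 -178.76169745]
```

Emit:
step_arm([
  [[0.3, -0.305, -0.02], [0, 0, 0], 0],
  [[0.3, -0.305, -0.02], [0, 0, 0], 0],
  [[0.3, -0.305, -0.02], [0, 0, 0], 0],
  [[0.3, -0.305, -0.02], [0, 0, 0], 0],
  [[0.3, -0.305, -0.02], [0, 0, 0], 0],
  [[0.3, -0.305, -0.02], [0, 0, 0], 0],
  [[0.3, -0.305, -0.02], [0, 0, 0], 0],
  [[0.3, -0.305, -0.02], [0, 0, 0], 0],
  [[0.3, -0.305, -0.02], [0, 0, 0], 0],
  [[0.3, -0.305, -0.02], [0, 0, 0], 0],
  [[0.3, -0.305, -0.02], [0, 0, 0], 0],
  [[0.3, -0.305, -0.02], [0, 0, 0], 0],
])

```text
time_s: 1.1
position: [376.5, -231.1, 223.0]
tcp_rot: [[0.936, 0.353, -0.0], [0.353, -0.936, -0.0], [-0.0, 0.0, -1.0]]
force: [1.0, -1.0, 1.2]
grip_width: 0.998
grip_force: 0.0
```

Emit:
step_arm([
  [[0.3, -0.305, 0], [0, 0, 0], 0],
  [[0.3, -0.305, 0], [0, 0, 0], 0],
  [[0.3, -0.305, 0], [0, 0, 0], 0],
  [[0.3, -0.305, 0], [0, 0, 0], 0],
  [[0.3, -0.305, 0], [0, 0, 0], 0],
  [[0.3, -0.305, 0], [0, 0, 0], 0],
  [[0.3, -0.305, 0], [0, 0, 0], 0],
  [[0.3, -0.305, 0], [0, 0, 0], 0],
  [[0.3, -0.305, 0], [0, 0, 0], 0],
  [[0.3, -0.305, 0], [0, 0, 0], 0],
  [[0.3, -0.305, 0], [0, 0, 0], 0],
  [[0.3, -0.305, 0], [0, 0, 0], 0],
])

```text
time_s: 2.1
position: [532.4, 120.8, 222.8]
tcp_rot: [[0.936, 0.353, -0.0], [0.353, -0.936, -0.0], [-0.0, 0.0, -1.0]]
force: [0.3, -0.7, 0.7]
grip_width: 1.004
grip_force: 0.0
```

Emit:
step_arm([
  [[0, 0, 0], [0, 0, -0.016], 0],
  [[0, 0, 0], [0, 0.033, 0], 0],
  [[0, 0, 0], [0, 0.033, 0], 0],
  [[0, 0, 0], [0, 0.033, 0], 0],
  [[0, 0, 0], [0, 0.033, 0], 0],
  [[0, 0, 0], [0, 0.034, 0], 0],
  [[0, 0, 0], [0, 0, 0], 0],
  [[0, 0, 0], [0, 0, 0], 0],
])

```text
time_s: 2.77
position: [530.6, 118.4, 222.0]
tcp_rot: [[0.796, 0.398, 0.456], [0.346, -0.917, 0.196], [0.496, 0.001, -0.868]]
force: [0.9, 0.6, -0.2]
grip_width: 1.001
grip_force: 0.0
```

```bash
python3 - <<'E'
from h import *
psi=np.radians(23.6);B=bayR(psi);O=np.array([578.5,179.8,100]);R=B*[1,-1,-1]
s=read_state();im,d,p=shot('wrist','w1');print(s['time_s'],B.T@(s['position']-O),rowsto(s,O+B@[0,-36,130],R)[1])
z,uv,W=frame('w1');b=(W-O)@B;I=z['im'].astype(int)
pl=(abs(b[...,2])<5)&(I.sum(2)<150)&(abs(b[...,0])<38)&(abs(b[...,1])<110);q=W[pl]
u,sv,v=np.linalg.svd(q-q.mean(0),full_matrices=False);n=v[2]*np.sign(v[2][2]);print('plane yaw,tilt',np.degrees(np.arctan2(-n[1],-n[0])),np.degrees(np.arccos(n[2])),np.median(b[pl][:,2]))
H=lambda m:print(m.sum(),b[m].min(0).round(1),b[m].max(0).round(1),cv2.minAreaRect(b[m][:,:2].astype(np.float32)))
H((I[...,0]>170)&(I[...,1]>60)&(I[...,1]<180)&(I[...,2]<100)&(abs(b[...,:2]).max(2)<40))
H((I.min(2)>140)&(abs(b[...,:2]).max(2)<40)&(abs(b[...,2])<8))
H((I[...,1]>1.5*I[...,0])&(I[...,1]>100)&(abs(b-[0,-72,20]).max(2)<30)&(b[...,2]>17))
E
```

```text
2.7667 [  1.69337317 -37.12293457 139.91613634] [ 0.0008  0.0014 -0.0005]
plane yaw,tilt 23.408669877323664 29.9721242312637 -1.336898631491159
893 [-21.5  -7.3  -9. ] [ 38.3  12.4 248. ] ((8.509876251220703, 1.3779640197753906), (60.849517822265625, 18.276487350463867), 4.355033874511719)
1035 [-30.7 -14.5  -3. ] [30.9 15.6  2.1] ((0.09070587158203125, 0.5697021484375), (30.054134368896484, 61.6887092590332), 89.59602355957031)
674 [ -9.6 -82.5  17.7] [ 11.8 -59.4  22.7] ((0.9989147186279297, -70.90940856933594), (21.377687454223633, 22.97576141357422), 0.8382144570350647)
```

View pics/w1.png

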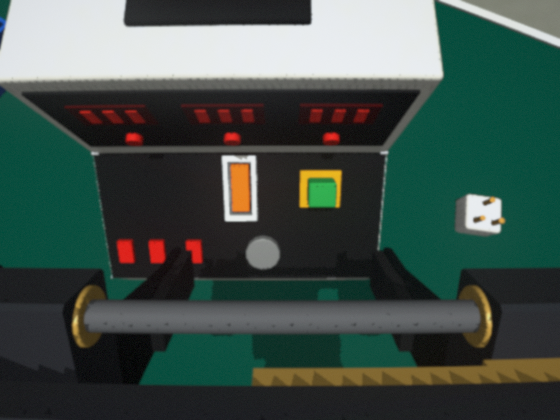

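The wrist view shows the module at (240,188) and the key at (322,192), which agrees with the fit to about 1 mm. Next I shut the gripper and move over the key.

Emit:
step_arm([
  [[-0.016, 0.23, 0.1], [0, 0, 0], 1],
  [[0, 0.223, 0.1], [0, 0, 0], 1],
  [[0, 0, 0.2], [0, 0, 0], 1],
  [[0, 0, 0.2], [0, 0, 0], 1],
  [[0, 0, 0.2], [0, 0, 0], 1],
  [[0, 0, 0.2], [0, 0, 0], 1],
  [[0, 0, 0.15], [0, 0, 0], 1],
  [[0, 0, 0], [0.0008, 0.0014, 0], 1],
  [[0, 0, 0], [0, 0, 0], 1],
  [[0, 0, 0], [0, 0, 0], 1],
], newtons=20)

```text
time_s: 3.65
position: [584.9, 105.5, 148.6]
tcp_rot: [[0.792, 0.401, 0.459], [0.346, -0.916, 0.204], [0.503, -0.003, -0.865]]
force: [0.1, -0.1, 0.9]
grip_width: 0.325
grip_force: 0.0
```

```bash
cat >> h.py <<'E'
B=bayR(np.radians(23.5));O=np.array([578.5,179.8,100])+B@[.4,.7,-1.]
def where():
    s=read_state();print('t',s['time_s'],'tip in bay',(B.T@(s['position']+22*s['tcp_rot'][:,2]-O)).round(2),'F bay',(B.T@s['force']).round(1),'rot',rowsto(s,O,B*[1,-1,-1])[1],'grip',s['grip_width'],s['grip_force']);return s
E
python3 - <<'E'
from h import *
where()
shot('wrist','w2')
z,uv,W=frame('w2');b=(W-O)@B;I=z['im'].astype(int)
m=(I[...,1]>1.5*I[...,0])&(I[...,1]>90)&(abs(b-[0,-72,10]).max(2)<30);print(m.sum(),b[m].min(0),b[m].max(0))
E
```

```text
t 3.65 tip in bay [  3.37 -71.26  32.96] F bay [ 0.5 -0.1  0.8] rot [-0.0012 -0.0009  0.0003] grip 0.32532556722511524 0.0
1450 [-10.5386454  -83.76997838   3.56358845] [ 11.83693124 -60.47571733  23.50311982]
```

Emit:
step_arm([
  [[-0.035, 0.008, 0], [-0.001, -0.001, 0], 1],
  [[0, 0, 0], [0, 0, 0], 1],
  [[0, 0, 0], [0, 0, 0], 1],
  [[0, 0, 0], [0, 0, 0], 1],
  [[0, 0, 0.1], [0, 0, 0], 1],
  [[0, 0, 0.04], [0, 0, 0], 1],
  [[0, 0, 0.04], [0, 0, 0], 1],
  [[0, 0, 0.04], [0, 0, 0], 1],
  [[0, 0, 0.04], [0, 0, 0], 1],
])

```text
time_s: 4.45
position: [591.3, 107.6, 129.3]
tcp_rot: [[0.794, 0.399, 0.458], [0.346, -0.917, 0.199], [0.499, 0.001, -0.866]]
force: [-1.0, 0.1, 0.6]
grip_width: 0.006
grip_force: 0.0
```

```bash
python3 -c "
from h import *
where()"
```

```text
t 4.45 tip in bay [ -0.57 -72.04  12.89] F bay [-0.4  0.5  0.9] rot [0.0001 0.0003 0.0003] grip 0.005508915627898344 0.0
```

```bash
python3 - <<'E'
from h import *
where();a=shot('wrist','w3')[0];where();b=shot('side','s3')[0]
cv2.imwrite('pics/m3.png',np.hstack([cv2.resize(a[100:400,150:450],(400,400)),cv2.resize(b[100:190,205:325],(533,400),interpolation=cv2.INTER_CUBIC)[:,:400]])[:,:,::-1])
E
```

```text
t 4.45 tip in bay [ -0.57 -72.04  12.89] F bay [-0.4  0.5  0.9] rot [0.0001 0.0003 0.0003] grip 0.005508915627898344 0.0
t 4.5 tip in bay [ -0.88 -71.93  12.48] F bay [-0.9 -0.5 -0. ] rot [-0.      0.0004  0.0002] grip 0.0016542789252844176 0.0
```

View pics/m3.png

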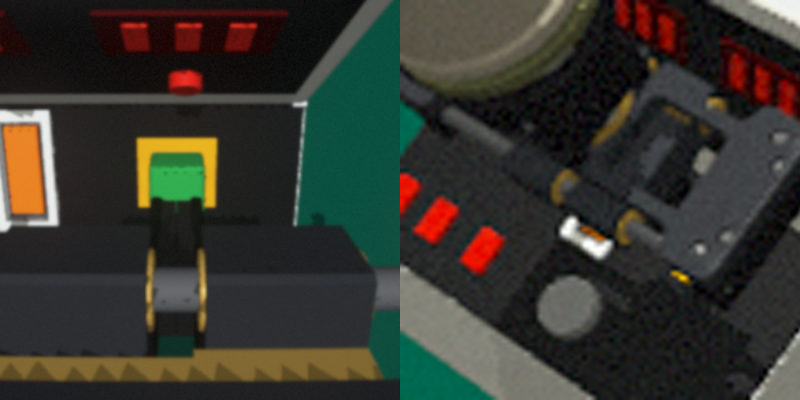

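```bash
python3 - <<'E'
from h import *
z,uv,W=frame('w3');b=(W-O)@B;I=z['im'].astype(int)
m=(I[...,1]>1.5*I[...,0])&(I[...,1]>90)&(abs(b-[0,-72,10]).max(2)<30)
for v in range(205,330,5):
    print(v,[ (I[v,u].tolist(),b[v,u].round(1).tolist()) for u in (270,283)])
E
```

```text
205 [([229, 178, 32], [16.0, -64.7, 0.3]), ([231, 179, 34], [15.9, -72.6, -0.2])]
210 [([232, 180, 34], [12.7, -64.7, -0.3]), ([232, 182, 34], [13.0, -72.6, 0.8])]
215 [([65, 120, 52], [11.3, -64.8, 5.3]), ([66, 120, 51], [11.3, -72.6, 5.1])]
220 [([38, 120, 54], [11.1, -65.0, 13.6]), ([39, 120, 55], [11.0, -72.5, 13.3])]
225 [([47, 153, 71], [11.0, -65.3, 21.7]), ([49, 157, 74], [10.7, -72.5, 20.9])]
230 [([53, 176, 82], [8.1, -65.3, 21.9]), ([50, 171, 78], [7.7, -72.5, 20.9])]
235 [([53, 176, 82], [5.2, -65.2, 22.1]), ([52, 175, 82], [4.8, -72.5, 21.1])]
240 [([52, 174, 79], [1.9, -65.2, 21.5]), ([48, 172, 78], [2.3, -72.5, 22.5])]
245 [([50, 173, 80], [-1.3, -65.2, 21.2]), ([52, 174, 81], [-0.7, -72.5, 22.6])]
250 [([23, 34, 18], [10.1, -66.2, 53.5]), ([40, 110, 54], [8.8, -72.4, 50.7])]
255 [([25, 29, 20], [10.6, -66.4, 60.2]), ([34, 50, 33], [8.6, -72.4, 56.0])]
260 [([26, 28, 21], [10.8, -66.6, 65.8]), ([31, 35, 30], [9.7, -72.3, 63.6])]
265 [([20, 23, 17], [10.1, -66.7, 69.4]), ([31, 33, 29], [9.1, -72.3, 67.4])]
270 [([22, 24, 18], [9.0, -66.7, 72.0]), ([30, 31, 28], [9.5, -7
[... 191 characters left out ...]
, -67.1, 84.9]), ([22, 22, 20], [4.9, -72.3, 77.4])]
290 [([27, 25, 25], [9.0, -67.2, 88.6]), ([23, 24, 25], [9.0, -72.2, 88.5])]
295 [([22, 21, 21], [8.9, -67.3, 92.0]), ([21, 22, 18], [9.1, -72.2, 92.4])]
300 [([38, 39, 40], [9.1, -67.4, 95.9]), ([36, 38, 37], [9.3, -72.2, 96.2])]
305 [([76, 79, 82], [32.3, -68.8, 135.8]), ([77, 80, 82], [32.1, -72.0, 135.4])]
310 [([93, 95, 98], [32.0, -68.8, 137.5]), ([93, 95, 97], [31.0, -72.0, 135.9])]
315 [([102, 104, 106], [31.0, -68.9, 137.9]), ([100, 102, 105], [31.1, -71.9, 138.2])]
320 [([104, 106, 108], [30.3, -68.9, 138.9]), ([104, 106, 108], [30.1, -71.9, 138.7])]
325 [([93, 94, 98], [29.1, -68.9, 139.2]), ([95, 97, 99], [28.7, -71.9, 138.7])]
```

```bash
python3 - <<'E'
from h import *
for t,us in(('w1',(165,175,185,380,390,400)),('w2',range(255,300,8))):
    z,uv,W=frame(t);b=(W-O)@B;I=z['im'].astype(int)
    for v in range(235,330,8): print(t,v,[b[v,u].round(0).astype(int).tolist() for u in us])
E
python3 - <<'E'
import sys;sys.path.insert(0,'.')
from h import *
z=load('pics/w3') if 0 else np.load('pics/w3.npz')
V=z['view'];print('cam pos bay',B.T@(np.linalg.inv(V)[:3,3]-O))
s=where();print(B.T@(s['position']-O))
E
```

```text
w1 235 [[-45, 72, -1], [-45, 62, -1], [-45, 53, 0], [-74, -152, -73], [-74, -163, -73], [-75, -175, -73]]
w1 243 [[-52, 72, 1], [-53, 63, -1], [-53, 53, 0], [-82, -151, -67], [-83, -163, -69], [-82, -174, -68]]
w1 251 [[-60, 72, 2], [12, 13, 161], [11, 9, 159], [11, -85, 159], [13, -88, 163], [-90, -174, -64]]
w1 259 [[13, 14, 172], [12, 10, 169], [11, 7, 167], [11, -82, 168], [13, -86, 171], [-98, -173, -59]]
w1 267 [[13, 12, 179], [11, 9, 175], [9, 6, 172], [9, -81, 172], [11, -85, 176], [13, -88, 179]]
w1 275 [[11, 11, 183], [10, 7, 181], [6, 6, 172], [7, -81, 175], [11, -83, 183], [12, -87, 184]]
w1 283 [[11, 9, 189], [8, 7, 184], [2, 6, 173], [3, -81, 175], [9, -82, 186], [10, -85, 188]]
w1 291 [[12, 6, 198], [5, 7, 186], [-1, 6, 174], [0, -81, 176], [6, -82, 186], [11, -83, 195]]
w1 299 [[10, 6, 199], [2, 7, 186], [-5, 6, 175], [-4, -81, 177], [4, -81, 190], [11, -81, 201]]
w1 307 [[34, -9, 242], [34, -12, 242], [35, -14, 243], [34, -61, 242], [34, -64, 243], [34, -66, 242]]
w1 315 [[34, -10, 244], [34, -12, 245], [33, -14, 244], [33, -61, 244], [33, -63, 244], [34, -65, 245]]

[... 823 characters left out ...]
2, -57, -1], [-51, -63, 0], [-51, -69, 0], [-51, -75, -1], [-51, -81, 0]]
w2 299 [[-58, -52, -1], [-57, -57, 0], [-58, -63, -1], [-57, -69, 0], [-57, -75, 0], [-57, -81, 0]]
w2 307 [[36, -65, 157], [35, -67, 156], [35, -69, 156], [36, -71, 157], [36, -73, 157], [36, -75, 157]]
w2 315 [[35, -65, 159], [34, -67, 158], [34, -69, 157], [35, -71, 158], [35, -73, 158], [34, -75, 158]]
w2 323 [[32, -65, 158], [33, -67, 159], [33, -69, 159], [33, -71, 159], [33, -73, 159], [33, -74, 160]]
cam pos bay [ 81.63228974 -71.52161954 213.45561804]
t 4.55 tip in bay [ -0.88 -71.86  12.71] F bay [0.8 0.  0.3] rot [-0.0001  0.0004  0.0002] grip 0.006987085588057781 0.0
[ -0.84862622 -71.86691024  34.70724495]
```

The fingertips are really about 35 mm further back than the stated offset: they appear near bay z ≈ 48, and the key is untouched. I'll advance until I feel contact.

Emit:
step_arm([
  [[0.008, 0, 0.1], [0, 0, 0], 1],
  [[0, 0, 0.1], [0, 0, 0], 1],
  [[0, 0, 0.05], [0, 0, 0], 1],
  [[0, 0, 0], [0, 0, 0], 1],
  [[0, 0, 0], [0, 0, 0], 1],
])

```text
time_s: 4.97
position: [600.1, 111.6, 113.5]
tcp_rot: [[0.794, 0.4, 0.458], [0.346, -0.917, 0.199], [0.499, 0.0, -0.867]]
force: [0.6, 0.2, -0.0]
grip_width: 0.005
grip_force: 0.0
```

```bash
python3 - <<'E'
from h import *
where();shot('wrist','w4');z,uv,W=frame('w4');b=(W-O)@B
for v in range(190,300,6): print(v,[b[v,u].round(1).tolist() for u in (270,290)])
E
```

```text
t 4.9667 tip in bay [-6.000e-02 -7.185e+01 -5.640e+00] F bay [ 0.5 -0.1 -0.3] rot [-0.0001  0.0003  0.0003] grip 0.0048097282853952 0.0
190 [[30.3, -65.1, -1.6], [30.5, -76.2, -0.9]]
196 [[27.1, -65.1, -0.7], [27.3, -76.2, -0.2]]
202 [[23.6, -65.1, -0.8], [23.9, -76.2, -0.0]]
208 [[20.6, -65.1, 0.7], [20.1, -76.2, -0.8]]
214 [[17.4, -65.1, 1.5], [17.2, -76.2, 1.0]]
220 [[13.3, -65.0, 0.0], [13.7, -76.2, 1.0]]
226 [[11.3, -65.1, 4.2], [11.0, -76.2, 3.4]]
232 [[11.1, -65.4, 12.7], [11.0, -76.0, 12.5]]
238 [[10.7, -65.6, 20.2], [10.6, -75.8, 20.1]]
244 [[7.3, -65.6, 20.2], [7.3, -75.9, 20.1]]
250 [[11.2, -66.1, 36.3], [9.7, -75.6, 33.0]]
256 [[11.1, -66.3, 42.8], [10.0, -75.4, 40.3]]
262 [[10.6, -66.4, 47.9], [9.6, -75.3, 45.9]]
268 [[9.8, -66.5, 52.0], [9.6, -75.2, 51.7]]
274 [[9.9, -66.7, 57.7], [9.5, -75.0, 56.9]]
280 [[9.6, -66.8, 62.3], [10.0, -74.9, 62.9]]
286 [[9.3, -67.0, 66.5], [9.4, -74.8, 66.7]]
292 [[9.5, -67.1, 71.5], [9.1, -74.7, 70.8]]
298 [[9.8, -67.2, 76.2], [10.0, -74.6, 76.6]]
```

Emit:
step_arm([
  [[0, 0, 0.08], [0, 0, 0], 1],
  [[0, 0, 0.03], [0, 0, 0], 1],
  [[0, 0, 0.03], [0, 0, 0], 1],
  [[0, 0, 0.03], [0, 0, 0], 1],
  [[0, 0, 0], [0, 0, 0], 1],
])

```text
time_s: 5.43
position: [606.2, 114.0, 102.2]
tcp_rot: [[0.794, 0.399, 0.458], [0.346, -0.917, 0.199], [0.499, 0.001, -0.867]]
force: [-2.6, -1.9, 4.2]
grip_width: 0.007
grip_force: 1.9
```

```bash
cat >> h.py <<'E'
def look(tag):
    s=where();shot('wrist',tag);z,uv,W=frame(tag);b=(W-O)@B;I=z['im'].astype(int)
    g=(I[...,1]>2*I[...,0])&(I[...,1]>140)&(abs(b-[0,-72,10]).max(2)<16);print('key face z',g.sum(),np.median(b[g][:,2]))
    o=(I[...,0]>150)&(I[...,1]>50)&(I[...,1]<190)&(I[...,2]<100)&(abs(b[...,0])<26)&(abs(b[...,1])<12)&(b[...,2]<40);print('module',o.sum(),np.percentile(b[o],[5,50,95],axis=0).round(1).tolist() if o.any() else '')
E
python3 - <<'E'
from h import *
look('w5')
E
```

```text
t 5.4333 tip in bay [-5.000e-02 -7.209e+01 -1.863e+01] F bay [-0.6 -0.7  5.1] rot [0.0001 0.0003 0.0003] grip 0.006911786826860256 1.8760149035369977
key face z 151 18.716851667439947
module 1925 [[-13.4, -7.3, 0.8], [5.9, 0.3, 2.2], [21.7, 6.8, 3.2]]
```

Emit:
step_arm([
  [[0, 0, 0.03], [0, 0, 0], 1],
  [[0, 0, 0.03], [0, 0, 0], 1],
  [[0, 0, 0.03], [0, 0, 0], 1],
  [[0, 0, 0.03], [0, 0, 0], 1],
  [[0, 0, 0.03], [0, 0, 0], 1],
  [[0, 0, 0.03], [0, 0, 0], 1],
  [[0, 0, 0.02], [0, 0, 0], 1],
  [[0, 0, 0], [0, 0, 0], 1],
  [[0, 0, 0], [0, 0, 0], 1],
])

```text
time_s: 6.23
position: [612.9, 116.9, 89.4]
tcp_rot: [[0.794, 0.399, 0.458], [0.346, -0.917, 0.199], [0.499, 0.001, -0.867]]
force: [-3.7, -1.6, 4.9]
grip_width: 0.001
grip_force: 3.0
```

```bash
python3 - <<'E'
from h import *
look('w6')
E
```

```text
t 6.2333 tip in bay [-7.000e-02 -7.211e+01 -3.341e+01] F bay [-1.1  0.   6.2] rot [0.0001 0.0003 0.0003] grip 0.0007957004450448395 2.9920324782142416
key face z 145 3.97978419626651
module 2432 [[-2.8, -7.2, 2.4], [13.3, -0.5, 24.2], [22.1, 6.4, 25.3]]
```

Emit:
step_arm([
  [[0, 0, 0.015], [0, 0, 0], 1],
  [[0, 0, 0], [0, 0, 0], 1],
  [[0, 0, 0], [0, 0, 0], 1],
])

```text
time_s: 6.53
position: [613.4, 117.1, 88.6]
tcp_rot: [[0.794, 0.399, 0.458], [0.346, -0.917, 0.199], [0.499, 0.001, -0.867]]
force: [-7.7, -1.8, 7.3]
grip_width: 0.004
grip_force: 5.2
```

Emit:
step_arm([
  [[0, 0, 0.015], [0, 0, 0], 1],
  [[0, 0, 0], [0, 0, 0], 1],
  [[0, 0, 0], [0, 0, 0], 1],
])

```text
time_s: 6.78
position: [613.7, 117.2, 88.4]
tcp_rot: [[0.794, 0.399, 0.458], [0.347, -0.917, 0.198], [0.499, 0.002, -0.867]]
force: [-24.2, -7.8, 27.4]
grip_width: 0.004
grip_force: 18.3
```

```bash
python3 - <<'E'
from h import *
look('w7')
E
```

```text
t 6.7833 tip in bay [ 6.000e-02 -7.220e+01 -3.469e+01] F bay [-8.2  2.5 36.4] rot [0.0004 0.0005 0.0005] grip 0.00419132270578396 18.29027758911252
key face z 125 2.970943581112518
module 2400 [[-1.2, -7.1, 2.0], [14.2, -0.5, 25.8], [22.1, 6.3, 26.8]]
```

The key is home: the force rose sharply to 36 N and the module is about 26 mm out. I retract and move over the module.

Emit:
step_arm([
  [[0, 0, -0.05], [0, 0, 0], 1],
  [[0, 0, -0.15], [0, 0, 0], 1],
  [[0, 0, -0.25], [0, 0, 0], 1],
  [[0, 0, -0.25], [0, 0, 0], 0.5],
  [[0, 0, -0.25], [0, 0, 0], 0.5],
  [[0, -0.2, 0], [0, 0, 0], 0.5],
  [[0, -0.26, 0], [0, 0, 0], 0.5],
  [[0, -0.25, 0], [0, 0, 0], 0.5],
  [[0, -0.25, 0], [0, 0, 0], 0.5],
  [[0, 0, 0], [0, 0, 0], 0.5],
  [[0, 0, 0], [0, 0, 0], 0.5],
])

```text
time_s: 7.75
position: [552.4, 170.1, 149.3]
tcp_rot: [[0.793, 0.401, 0.458], [0.348, -0.916, 0.199], [0.5, 0.001, -0.866]]
force: [-0.4, 0.4, -0.6]
grip_width: 0.474
grip_force: 0.0
```

```bash
python3 - <<'E'
from h import *
look('w8')
z,uv,W=frame('w8');b=(W-O)@B;I=z['im'].astype(int)
m=(b[...,2]>24)&(b[...,2]<29)&(abs(b[...,0])<28)&(abs(b[...,1])<12)&(I[...,0]>150);print(np.percentile(b[m],[1,50,99],axis=0))
for v in range(225,270,6): print(v,[b[v,u].round(0).astype(int).tolist() for u in (190,200,210,220,340,350,360,370)])
E
```

```text
t 7.75 tip in bay [ 0.17  0.81 35.59] F bay [-0.5  0.5 -0.4] rot [-0.0001  0.0001  0.0009] grip 0.4736868226179073 0.0
key face z 1080 21.721320653925087
module 1959 [[-18.8, -7.2, 4.1], [4.0, -0.2, 25.9], [22.0, 7.0, 27.1]]
[[-21.2124709   -7.70311301  24.58340953]
 [  1.46980458   0.21258259  26.05325094]
 [ 21.98508857   7.68957096  27.3930815 ]]
225 [[-5, 64, 0], [-5, 57, -1], [-5, 50, 0], [-5, 43, 0], [-5, -39, 0], [-5, -46, 0], [-4, -53, 1], [-4, -59, 1]]
231 [[-9, 64, 0], [-9, 57, 0], [-9, 51, 0], [-9, 44, 0], [-9, -39, 0], [-9, -46, 0], [-9, -53, 0], [-8, -60, 1]]
237 [[-14, 65, -2], [-14, 58, -1], [-14, 51, 0], [-14, 44, -1], [-14, -39, -1], [-13, -46, 0], [-13, -53, 1], [-14, -60, -1]]
243 [[-18, 65, 0], [-18, 58, 0], [-19, 51, -1], [-18, 44, 0], [-18, -39, 1], [-18, -47, 0], [-18, -54, 0], [-18, -60, 0]]
249 [[-23, 65, 0], [-23, 58, 0], [-23, 51, -1], [11, 30, 77], [12, -26, 77], [-23, -47, 0], [-23, -54, 0], [-23, -61, -1]]
255 [[-27, 66, 0], [-27, 59, 0], [-27, 51, 0], [11, 29, 83], [11, -26, 83], [-27, -47, -1], [-27, -54, 0], [-28, -62, -1]]
261 [[-32, 66, 1], [-32, 59, -1], [-31, 51, 1], [11, 28, 90], [11, -25, 89], [-32, -47, 0], [-32, -55, -1], [-32, -62, 0]]
267 [[-37, 66, 0], [-37, 59, 0], [-37, 52, -1], [11, 27, 95], [10, -24, 92], [11, -28, 95], [-36, -55, 1], [-37, -62, 0]]
```

View pics/w8.png

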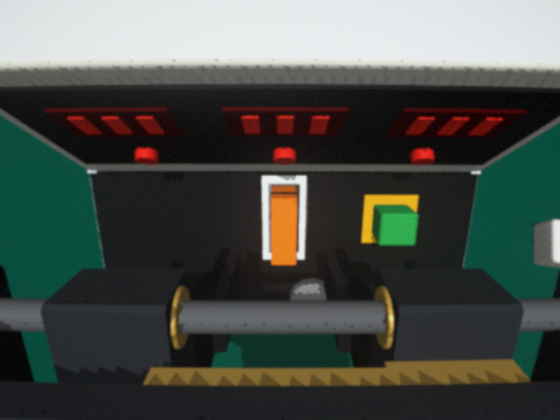

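The key has sprung back to 22 mm, and the module stands about 26 mm out, centred between the open fingers. I descend and grip it.

Emit:
step_arm([
  [[0, 0.009, 0.2], [0, 0, 0.0009], 0.5],
  [[0, 0, 0.2], [0, 0, 0], 0.5],
  [[0, 0, 0.2], [0, 0, 0], 0.5],
  [[0, 0, 0.2], [0, 0, 0], 0.5],
  [[0, 0, 0.126], [0, 0, 0], 0.5],
  [[0, 0, 0], [0, 0, 0], 0.5],
  [[0, 0, 0], [0, 0, 0], 1],
  [[0, 0, 0], [0, 0, 0], 1],
  [[0, 0, 0], [0, 0, 0], 1],
  [[0, 0, 0], [0, 0, 0], 1],
  [[0, 0, 0], [0, 0, 0], 1],
  [[0, 0, 0], [0, 0, 0], 1],
], newtons=20)

```text
time_s: 8.8
position: [584.8, 182.6, 89.5]
tcp_rot: [[0.795, 0.397, 0.459], [0.344, -0.918, 0.199], [0.5, -0.0, -0.866]]
force: [-1.4, 1.7, 1.4]
grip_width: 0.185
grip_force: 20.0
```

```bash
python3 -c "
from h import *
where()"
```

```text
t 8.8 tip in bay [  0.28  -0.65 -33.54] F bay [0.2 2.1 1.5] rot [ 0.0002  0.0001 -0.0005] grip 0.1853501094981019 19.956142902374268
```

Emit:
step_arm([
  [[0, 0, -0.06], [0, 0, 0], 1],
  [[0, 0, -0.1], [0, 0, 0], 1],
  [[0, 0, -0.1], [0, 0, 0], 1],
  [[0, 0, -0.1], [0, 0, 0], 1],
  [[0, 0, -0.1], [0, 0, 0], 1],
  [[0, 0, -0.1], [0, 0, 0], 1],
  [[0, 0, -0.1], [0, 0, 0], 1],
  [[0, 0, -0.2], [0, 0, 0], 1],
  [[0, 0, -0.3], [0, 0, 0], 1],
  [[0, 0, -0.3], [0, 0, 0], 1],
  [[0, 0, -0.2], [0, 0, 0], 1],
  [[0, 0, 0], [0, 0, 0], 1],
])

```text
time_s: 9.8
position: [528.2, 157.5, 200.2]
tcp_rot: [[0.793, 0.397, 0.462], [0.344, -0.918, 0.198], [0.503, 0.002, -0.864]]
force: [-0.6, 0.8, 0.8]
grip_width: 0.182
grip_force: 20.0
```

```bash
python3 - <<'E'
from h import *
s=where();shot('wrist','w9');z,uv,W=frame('w9');T=s['tcp_rot'];t=(W-s['position'])@T;I=z['im'].astype(int)
o=(I[...,0]>120)&(I[...,0]>1.5*I[...,1])&(I[...,2]<90)&(abs(t[...,0])<30)&(abs(t[...,1])<14)&(abs(t[...,2])<80)
print(o.sum(),np.percentile(t[o],[1,50,99],axis=0).round(1))
# rack from scene cams
for tag in('side0','scene0'):
    z,uv,W=frame(tag);w=(abs(W[...,2]-40)<3.5)&(abs(W[...,0]-550)<120)&(abs(W[...,1]+273)<60)
    print(tag,w.sum(),cv2.minAreaRect(W[w][:,:2].astype(np.float32)))
E
```

```text
t 9.8 tip in bay [ 2.08 -1.15 93.25] F bay [0.2 1.  0.8] rot [ 0.0009 -0.001  -0.0002] grip 0.18156565437823183 19.971570074558258
3245 [[ -4.5  -8.1 -38.5]
 [ 16.2  -0.2 -36.9]
 [ 22.1   7.5  20.2]]
side0 778 ((551.4622802734375, -274.2896728515625), (36.45899963378906, 190.29330444335938), 81.08242797851562)
scene0 984 ((547.9536743164062, -274.0625), (37.24219512939453, 192.16604614257812), 81.44845581054688)
```

View pics/w9.png

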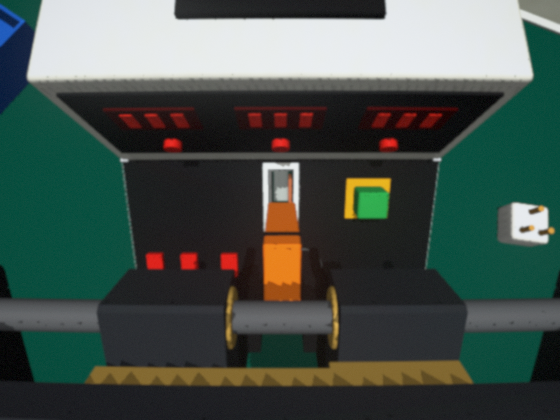

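The module is held cleanly in the fingers and is out of the slot. I move away from the console and bring it upright.

Emit:
step_arm([
  [[-0.15, 0.4, -0.15], [0, 0, 0], 1],
  [[-0.15, 0.4, -0.15], [0, 0, 0], 1],
  [[-0.15, 0.4, -0.09], [0, 0, 0], 1],
  [[-0.15, 0.4, -0.09], [0, 0, 0], 1],
  [[-0.15, 0.4, -0.09], [0, 0, 0], 1],
  [[-0.15, 0.4, -0.09], [0, 0, 0], 1],
  [[-0.15, 0.4, -0.09], [0, 0, 0], 1],
  [[0, 0, 0], [0, -0.033, 0], 1],
  [[0, 0, 0], [0, -0.033, 0], 1],
  [[0, 0, 0], [0, -0.033, 0], 1],
  [[0, 0, 0], [0, -0.033, 0], 1],
  [[0, 0, 0], [0, -0.034, 0], 1],
])

```text
time_s: 10.85
position: [523.2, -74.0, 205.8]
tcp_rot: [[0.918, 0.396, -0.002], [0.396, -0.918, -0.002], [-0.003, 0.001, -1.0]]
force: [-0.6, 0.5, -1.2]
grip_width: 0.182
grip_force: 20.0
```

Emit:
step_arm([
  [[0, 0, 0], [0, 0, 0.0358], 1],
  [[0, 0, 0], [0, 0, 0.0358], 1],
  [[0, 0, 0], [0, 0, 0.0358], 1],
  [[0, 0, 0], [0, 0, 0.0358], 1],
  [[0, 0, 0], [0, 0, 0.0358], 1],
  [[0, 0, 0], [0, 0, 0], 1],
])

```text
time_s: 11.35
position: [522.6, -73.1, 204.7]
tcp_rot: [[0.987, -0.158, -0.001], [-0.158, -0.987, 0.002], [-0.001, -0.002, -1.0]]
force: [0.2, 0.4, -0.3]
grip_width: 0.183
grip_force: 20.0
```

```bash
cat >> h.py <<'E'
RY=np.radians(-8.7);c,q=np.cos(RY),np.sin(RY);RT=np.array([[c,q,0],[q,-c,0],[0,0,-1.]]);RK=np.array([[c,-q,0],[q,c,0],[0,0,1]]);RO=np.array([550,-274,0.])
E
python3 -c "
from h import *
s=read_state();print(s['time_s'],s['position'],s['tcp_rot'].round(3),rowsto(s,RO+RK@[20,0,200],RT))"
```

```text
11.35 [522.64427136 -73.05705563 204.65654187] [[ 0.987 -0.158 -0.001]
 [-0.158 -0.987  0.002]
 [-0.001 -0.002 -1.   ]] (array([1.051, 2.586, 0.057]), array([-0.0005,  0.0003, -0.0023]))
```

Emit:
step_arm([
  [[0.15, 0.37, 0.01], [0, 0, -0.0023], 1],
  [[0.15, 0.37, 0.01], [0, 0, 0], 1],
  [[0.15, 0.37, 0.01], [0, 0, 0], 1],
  [[0.15, 0.37, 0.01], [0, 0, 0], 1],
  [[0.15, 0.37, 0], [0, 0, 0], 1],
  [[0.15, 0.37, 0], [0, 0, 0], 1],
  [[0.15, 0.36, 0], [0, 0, 0], 1],
  [[0, 0, 0], [0, 0, 0], 1],
  [[0, 0, 0], [0, 0, 0], 1],
])

```text
time_s: 12.1
position: [571.7, -277.9, 201.1]
tcp_rot: [[0.989, -0.145, -0.001], [-0.145, -0.989, 0.002], [-0.001, -0.002, -1.0]]
force: [-0.3, 0.9, -0.1]
grip_width: 0.182
grip_force: 20.0
```

```bash
python3 - <<'E'
from h import *
s=read_state();shot('wrist','w10');print(s['time_s'],RK.T@(s['position']-RO))
z,uv,W=frame('w10');b=(W-RO)@RK;I=z['im'].astype(int)
g=(I[...,1]>1.6*I[...,0])&(I[...,1]>1.6*I[...,2])&(I[...,1]>130)&(abs(b[...,0]-62)<50)&(abs(b[...,1])<40)
print('pad',g.sum(),np.percentile(b[g],[1,50,99],axis=0),cv2.minAreaRect(b[g][:,:2].astype(np.float32)))
w=(abs(b[...,2]-40)<3)&(b[...,0]>20)&(b[...,0]<115)&(abs(b[...,1])<35);print('rim',w.sum(),np.percentile(b[w],[0.5,50,99.5],axis=0),cv2.minAreaRect(b[w][:,:2].astype(np.float32)))
t=(W-s['position'])@s['tcp_rot'];o=(I[...,0]>120)&(I[...,0]>1.5*I[...,1])&(I[...,2]<90)&(abs(t[...,0])<30)&(abs(t[...,1])<14)&(abs(t[...,2])<80)
print(o.sum(),np.percentile(t[o],[1,50,99],axis=0).round(1))
E
```

```text
12.1 [ 22.0204901   -0.61907802 201.06498173]
pad 1163 [[36.74714816 -9.77838877  3.98019374]
 [63.1630843   1.16975588  6.03709302]
 [87.74636056 12.24585705  8.21885632]] ((70.525390625, 1.111405372619629), (22.20224952697754, 67.91378784179688), 89.74109649658203)
rim 1085 [[ 20.59000309 -17.07627476  37.08540018]
 [ 65.11960903   1.75615728  38.71712791]
 [ 96.19764631  18.90807178  42.51501031]] ((58.323822021484375, 0.7656097412109375), (35.777462005615234, 76.15924072265625), 89.42854309082031)
2068 [[ -4.5  -8.2 -38.7]
 [  9.3  -0.4 -37.3]
 [ 21.9   7.  -36. ]]
```

View pics/w10.png

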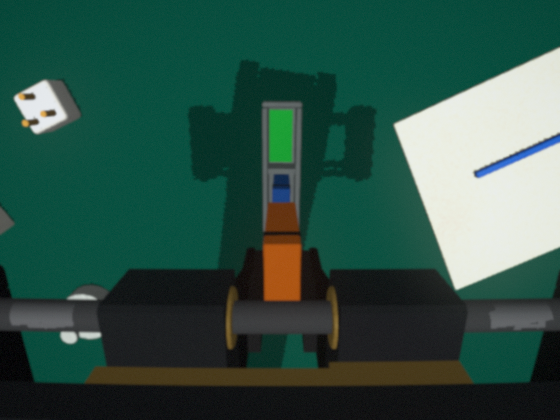

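The pad is visible at (281,136), and its centre is at rack x ≈ 62.4, y ≈ 1. I move over it and partly descend.

Emit:
step_arm([
  [[0.18, -0.008, 0], [0, 0, 0], 1],
  [[0.18, -0.007, 0], [0, 0, 0], 1],
  [[0.18, 0, 0], [-0.0005, 0.0003, 0.001], 1],
  [[0, 0, 0.3], [0, 0, 0], 1],
  [[0, 0, 0.3], [0, 0, 0], 1],
  [[0, 0, 0.3], [0, 0, 0], 1],
  [[0, 0, 0.3], [0, 0, 0], 1],
  [[0, 0, 0.2], [0, 0, 0], 1],
  [[0, 0, 0], [0, 0, 0], 1],
  [[0, 0, 0], [0, 0, 0], 1],
])

```text
time_s: 12.98
position: [612.3, -279.6, 97.5]
tcp_rot: [[0.989, -0.147, 0.0], [-0.147, -0.989, 0.001], [0.0, -0.001, -1.0]]
force: [0.4, 0.6, 0.8]
grip_width: 0.177
grip_force: 20.0
```

```bash
python3 - <<'E'
from h import *
s=read_state();shot('wrist','w11');print(s['time_s'],RK.T@(s['position']-RO),s['force'],s['tcp_rot'].round(4))
z,uv,W=frame('w11');b=(W-RO)@RK;I=z['im'].astype(int)
w=(abs(b[...,2]-39)<4)&(b[...,0]>20)&(b[...,0]<115)&(abs(b[...,1])<35);print('rim',w.sum(),np.percentile(b[w],[0.5,50,99.5],axis=0))
o=(I[...,0]>100)&(I[...,0]>1.5*I[...,1])&(I[...,2]<90)&(abs(b[...,0]-62)<40)&(abs(b[...,1])<16)
print('mod',o.sum(),np.percentile(b[o],[1,50,99],axis=0).round(1))
E
```

```text
12.9833 [62.43029748  3.8933802  97.54073499] [0.43831311 0.63534155 0.80148978] [[ 9.892e-01 -1.465e-01  4.000e-04]
 [-1.465e-01 -9.892e-01  8.000e-04]
 [ 3.000e-04 -8.000e-04 -1.000e+00]]
rim 1354 [[ 39.96407559 -17.01097153  35.2026763 ]
 [ 80.28047829  -5.82426727  38.73154229]
 [ 96.43129154  18.93917489  40.54995972]]
mod 2803 [[ 57.8  -3.3  82.2]
 [ 76.    4.4 134.7]
 [ 84.9  12.1 136.1]]
```

Emit:
step_arm([
  [[0, 0.046, 0], [0, 0, 0], 1],
  [[0, 0, 0], [0, 0, 0], 1],
  [[0, 0, 0.1], [0, 0, 0], 1],
  [[0, 0, 0.1], [0, 0, 0], 1],
  [[0, 0, 0.1], [0, 0, 0], 1],
  [[0, 0, 0], [0, 0, 0], 1],
  [[0, 0, 0], [0, 0, 0], 1],
])

```text
time_s: 13.62
position: [611.4, -284.3, 74.4]
tcp_rot: [[0.989, -0.149, 0.0], [-0.149, -0.989, 0.0], [-0.0, -0.0, -1.0]]
force: [-1.1, -0.6, 0.0]
grip_width: 0.181
grip_force: 20.0
```

```bash
python3 - <<'E'
from h import *
s=read_state();print(s['time_s'],RK.T@(s['position']-RO),s['force'])
E
```

```text
13.6167 [62.25154493 -0.85360286 74.44870362] [-1.10652357 -0.60739338  0.04899503]
```

Emit:
step_arm([
  [[0, -0.017, 0], [0, 0, 0], 1],
  [[0, 0, 0.1], [0, 0, 0], 1],
  [[0, 0, 0.1], [0, 0, 0], 1],
  [[0, 0, 0.1], [0, 0, 0], 1],
  [[0, 0, 0.1], [0, 0, 0], 1],
  [[0, 0, 0.06], [0, 0, 0], 1],
  [[0, 0, 0], [0, 0, 0], 1],
  [[0, 0, 0], [0, 0, 0], 1],
])

```text
time_s: 14.28
position: [612.0, -283.2, 40.6]
tcp_rot: [[0.989, -0.149, 0.001], [-0.149, -0.989, -0.0], [0.001, 0.0, -1.0]]
force: [-0.3, -0.1, 0.7]
grip_width: 0.183
grip_force: 20.0
```

```bash
python3 - <<'E'
from h import *
s=read_state();print(s['time_s'],RK.T@(s['position']-RO),s['force'])
shot('wrist','w12');z,uv,W=frame('w12');b=(W-RO)@RK;I=z['im'].astype(int)
o=(I[...,0]>100)&(I[...,0]>1.5*I[...,1])&(I[...,2]<90)&(abs(b[...,0]-62)<40)&(abs(b[...,1])<16)&(b[...,2]>60)
print('mod',o.sum(),np.percentile(b[o],[1,50,99],axis=0).round(1))
E
```

```text
14.2833 [62.7089882   0.27498589 40.57314512] [-0.29694001 -0.10629917  0.65913353]
mod 2376 [[58.  -7.  61.4]
 [73.5  0.7 77.8]
 [85.   8.6 79.3]]
```

Emit:
step_arm([
  [[0, 0, 0.04], [0, 0, 0], 1],
  [[0, 0, 0.03], [0, 0, 0], 1],
  [[0, 0, 0.03], [0, 0, 0], 1],
  [[0, 0, 0], [0, 0, 0], 1],
])

```text
time_s: 14.67
position: [611.9, -283.2, 32.9]
tcp_rot: [[0.989, -0.149, 0.001], [-0.149, -0.989, -0.0], [0.001, 0.0, -1.0]]
force: [-0.3, 0.2, -0.7]
grip_width: 0.182
grip_force: 20.0
```

Emit:
step_arm([
  [[0, 0, 0.015], [0, 0, 0], 1],
  [[0, 0, 0], [0, 0, 0], 1],
  [[0, 0, 0], [0, 0, 0], 1],
])

```text
time_s: 14.92
position: [612.2, -283.3, 32.4]
tcp_rot: [[0.989, -0.149, 0.002], [-0.149, -0.989, -0.0], [0.002, 0.0, -1.0]]
force: [-0.0, -0.3, -0.0]
grip_width: 0.18
grip_force: 20.0
```

Emit:
step_arm([
  [[0, 0, 0.012], [0, 0, 0], 1],
  [[0, 0, 0], [0, 0, 0], 1],
  [[0, 0, 0], [0, 0, 0], 1],
])

```text
time_s: 15.17
position: [612.2, -283.3, 31.4]
tcp_rot: [[0.989, -0.149, 0.002], [-0.149, -0.989, -0.0], [0.002, 0.0, -1.0]]
force: [-0.2, 0.1, -1.7]
grip_width: 0.181
grip_force: 20.0
```

Emit:
step_arm([
  [[0, 0, 0.01], [0, 0, 0], 1],
  [[0, 0, 0], [0, 0, 0], 1],
  [[0, 0, 0], [0, 0, 0], 1],
])

```text
time_s: 15.42
position: [612.3, -283.3, 30.8]
tcp_rot: [[0.989, -0.149, 0.002], [-0.149, -0.989, -0.001], [0.002, 0.0, -1.0]]
force: [0.6, -0.4, -0.4]
grip_width: 0.183
grip_force: 20.0
```

Emit:
step_arm([
  [[0, 0, 0.01], [0, 0, 0], 1],
  [[0, 0, 0], [0, 0, 0], 1],
  [[0, 0, 0], [0, 0, 0], 1],
])

```text
time_s: 15.67
position: [612.5, -283.3, 30.7]
tcp_rot: [[0.989, -0.149, 0.002], [-0.149, -0.989, -0.001], [0.002, 0.0, -1.0]]
force: [-1.3, 0.5, 5.8]
grip_width: 0.184
grip_force: 20.0
```

Emit:
step_arm([
  [[0, 0, 0.01], [0, 0, 0], 1],
  [[0, 0, 0], [0, 0, 0], 1],
  [[0, 0, 0], [0, 0, 0], 1],
])

```text
time_s: 15.92
position: [612.6, -283.3, 30.6]
tcp_rot: [[0.989, -0.149, 0.002], [-0.149, -0.989, -0.001], [0.002, 0.0, -1.0]]
force: [-3.7, 0.9, 10.3]
grip_width: 0.182
grip_force: 20.0
```

```bash
python3 - <<'E'
from h import *
s=read_state();print(s['time_s'],RK.T@(s['position']-RO),s['force'])
shot('wrist','w13');z,uv,W=frame('w13');b=(W-RO)@RK;I=z['im'].astype(int)
o=(I[...,0]>100)&(I[...,0]>1.5*I[...,1])&(I[...,2]<90)&(abs(b[...,0]-62)<40)&(abs(b[...,1])<16)&(b[...,2]>60)
print('mod',o.sum(),np.percentile(b[o],[1,50,99],axis=0).round(1))
E
```

```text
15.9167 [63.25327754  0.31806071 30.64087002] [-3.69570988  0.8933395  10.29765832]
mod 607 [[ 58.3  -7.9  60.2]
 [ 84.5   0.8  67.4]
 [ 96.3   9.4 130.4]]
```

The module is on the pad: contact force is 10 N and its top is at 67–68 mm. I release it and rise.

Emit:
step_arm([
  [[0, 0, -0.01], [0, 0, 0], 1],
  [[0, 0, 0], [0, 0, 0], 0.6],
  [[0, 0, 0], [0, 0, 0], 0.6],
  [[0, 0, 0], [0, 0, 0], 0.6],
  [[0, 0, 0], [0, 0, 0], 0.6],
  [[0, 0, 0], [0, 0, 0], 0.6],
  [[0, 0, -0.1], [0, 0, 0], 0.6],
  [[0, 0, -0.2], [0, 0, 0], 0.6],
  [[0, 0, -0.3], [0, 0, 0], 0.6],
  [[0, 0, -0.4], [0, 0, 0], 0.6],
  [[0, 0, -0.4], [0, 0, 0], 0.6],
  [[0, 0, -0.4], [0, 0, 0], 0.6],
])

```text
time_s: 16.97
position: [611.8, -283.1, 166.9]
tcp_rot: [[0.989, -0.149, 0.002], [-0.149, -0.989, -0.0], [0.002, 0.0, -1.0]]
force: [0.8, -0.7, -0.2]
grip_width: 0.401
grip_force: 0.0
```

Emit:
step_arm([
  [[-0.4, 0, 0], [0, 0, 0], 0.6],
  [[-0.4, 0, 0], [0, 0, 0], 0.6],
  [[0, 0, 0], [0, 0, 0], 0.6],
  [[0, 0, 0], [0, 0, 0], 0.6],
])

```text
time_s: 17.3
position: [551.6, -274.7, 165.8]
tcp_rot: [[0.989, -0.15, 0.002], [-0.15, -0.989, -0.002], [0.002, 0.001, -1.0]]
force: [0.9, 0.5, 1.3]
grip_width: 0.399
grip_force: 0.0
```

```bash
python3 - <<'E'
from h import *
s=read_state();print(s['time_s'],s['position'],s['force'])
a=shot('wrist','w14')[0];c=shot('side','s14')[0];z,uv,W=frame('w14');b=(W-RO)@RK;I=z['im'].astype(int)
o=(I[...,0]>100)&(I[...,0]>1.5*I[...,1])&(I[...,2]<90)&(abs(b[...,0]-62)<40)&(abs(b[...,1])<20)&(b[...,2]>60)&(b[...,2]<75)
print('mod',o.sum(),np.percentile(b[o],[1,50,99],axis=0).round(1),cv2.minAreaRect(b[o][:,:2].astype(np.float32)))
cv2.imwrite('pics/m14.png',np.hstack([cv2.resize(a[:,100:460],(400,467))[:400],cv2.resize(c[140:400,270:530],(400,400))])[:,:,::-1])
E
```

```text
17.3 [ 551.57384675 -274.67434385  165.77855802] [0.86346911 0.5216576  1.31298868]
mod 1178 [[42.  -6.2 66.4]
 [63.4  1.2 68. ]
 [84.   8.  69.7]] ((62.888328552246094, 1.2695369720458984), (42.24174499511719, 15.092650413513184), 0.042622167617082596)
```

View pics/m14.png

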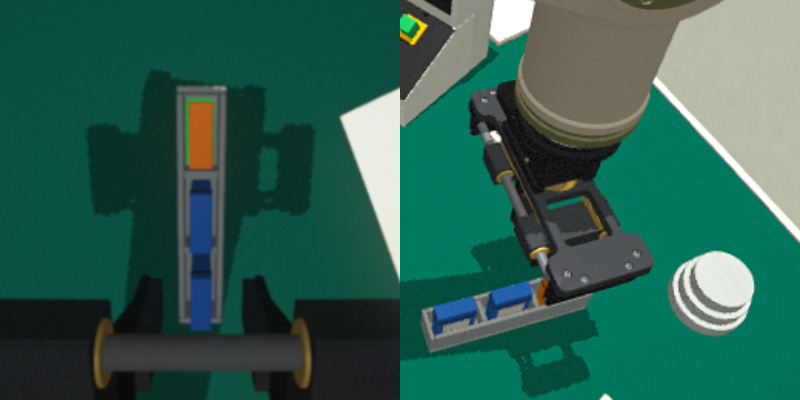

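The orange module stands upright at (201,135) in the green-floored compartment. The blue modules next to it are undisturbed and the gripper is clear, so I hand in.

```bash
python3 -c "
from h import *
print(workorder.sign_off())"
```

```text
the job is handed in; nothing more can be done
None
```

The eject key was pressed fully home and sprang back, and the orange module now stands upright on the green pad in the rack; the blue modules, weight and plug were not touched, and the job was handed in at about 17 s.

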